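Rock test of a forged trivet

TASK

Check the square forged trivet for rock: with shut fingertips press lightly straight down, for a moment each, on the round rivet heads over its feet, taking opposite corners in turn - first the corner next clockwise (seen from above) from the one with the hanging ring, then the corner diagonally across from that, then the ring's own corner, and last the corner diagonally across from the ring. That last foot is short and rocks down: finish while holding it down on the table, so that the gap under the ring's foot stays open for the gauge. Do not lift the trivet or let it slide, and leave everything else on the table alone.

Things in the scene. Friction and masses are not known exactly. Their poses are not given: they have to be found in the camera images.
- trivet: loose square trivet of dark 12 mm steel bar, about 1 kg, on the bright steel table: frame 162 x 162 mm, underside 30 mm and top 42 mm above the table, open scrollwork inside no higher than the frame, a tapered leg under each corner at (+-75, +-75) mm. Origin at table level under its centre, z up, x and y along the frame's sides. It stands level on three feet; the fourth, across from the ring, is short
- head_cw: flat-topped round rivet head, 25 mm in diameter, standing 6 mm above the frame over the leg at (+75, -75) mm in the trivet's frame: the next corner clockwise from the ring, seen from above. Origin at the centre of its top face, 48 mm above the table; axes as the trivet's. Pressed first
- head_ccw: same rivet head over the leg at (-75, +75) mm, the next corner anticlockwise from the ring. Origin at the centre of its top face, 48 mm above the table. Pressed second
- head_ring: same rivet head over the leg at (+75, +75) mm, the corner that carries the hanging ring: 8 mm bar, 46 mm across, lying level at frame height outside this corner, reaching 156 mm out from the trivet's centre on the diagonal. Origin at the centre of the head's top face, 48 mm above the table. Pressed third
- head_across: same rivet head over the short leg at (-75, -75) mm, diagonally across from the ring. Origin at the centre of its top face, 48 mm above the table at rest and about 43 mm when pressed down. Pressed last and held
- foot_cw (a point): lowest point of the leg under head_cw; on the table (height 0)
- foot_ccw (a point): lowest point of the leg under head_ccw; on the table
- foot_ring (a point): lowest point of the leg under head_ring; on the table at rest, 4 to 5 mm up while the corner across is held down
- foot_across (a point): lowest point of the short leg under head_across; 4 to 5 mm above the table at rest, 0 when pressed down. A push of about 1 N on head_across tips the trivet about the diagonal through foot_cw and foot_ccw until this foot meets the table and the ring's foot is 4 to 5 mm up; let go, it tips back. The other three corners do not give
- punch: steel centre punch lying beside the trivet, 115 mm long, 12 mm thick (bystander)
- try_square: small engineer's square lying flat beside the trivet, stock 85 x 16 x 16 mm, blade 70 mm (bystander)
- rivet_tin: open round metal tin of rivets standing beside the trivet, 60 mm across, 45 mm tall; origin under its centre (bystander)
- flat_bar: offcut of flat bar lying beside the trivet, 150 x 25 x 8 mm (bystander)
- hammer: hammer with wooden handle lying to the right, 300 mm long (bystander)
- wrench: steel wrench lying to the right, 200 mm long (bystander)
- wire_brush: wire brush lying to the left, wooden back 240 mm long, 32 mm tall (bystander)
- g_clamp: G-clamp lying to the left, about 130 x 110 mm, 25 mm tall (bystander)

How it is judged:
By the outcome, as a careful person would: the job done as asked, in the order asked, and still so for the second after the job is handed in, while the arm keeps its last pose, push and grip.
It also fails if it takes over 48 s, if anything falls off the work surface, if the arm or the gripper's body presses on something with over 40 N, if the wrist force passes 120 N, or if a joint passes its speed limit or range.

ROBOT

A 6-joint arm with a two-finger parallel gripper is mounted at the origin on the work surface. World frame = base frame: x ahead of the robot, y to its left, z up, the work surface at z = 0. Lengths are in m, angles in rad, forces in N, time in s.
With the tool pointing down it reaches from about 0.275 to 0.825 m from the base axis. Payload 5.2 kg.
Tool frame: the origin (TCP) lies midway between the tips of the shut fingers; the grasp point (between the pads) lies ctrl.grasp_offset behind it (ctrl.grasp_offset is the distance from the TCP to the grasp point, in m); z points along the fingers, y is the direction in which the jaws open and shut (so a half turn about z gives the same grasp; the last joint's range is limited). The gripper opens to 93 mm and grips with 3 to 60 N. Pads are 15 mm wide; open, the fingers measure 128 mm over their backs; the gripper's body (75 mm by 188 mm) begins 65 mm behind the grasp point.
Start: joints at [-1.497, 0.259, 1.535, -0, 1.348, -0.203], TCP at [0.15, -0.529, 0.219] pointing down, gripper open.
Joint ranges: [-3.14, 3.14], [-0.91, 2.08], [0.19, 2.58], [-1.22, 4.36], [0.22, 2.71], [-3.12, 3.12]. Speed limits (rad/s): [2.57, 2.57, 3.14, 3.14, 3.14, 3.14].

INTERFACE

Orientations are given as a rotation vector (axis times angle).
In Python, from station import readout, imaging, workorder, ctrl gives the robot as it stands.
- The arm moves only by the tool step_arm, never from a script. Its arguments are lists of equal length, an entry for each row: "grip": the finger opening in mm, from 0 to 93; "translation": the shift along the tool's x, y, z in units of 25 mm (1.0 is 25 mm), a list of three; "yaw": the turn about the tool's z in units of 8 degrees (1.0 is 8 degrees). In form: {"grip": [grip, ...], "translation": [[tx, ty, tz], ...], "yaw": [yaw, ...]}. A call has 1 to 20 rows; each row is the pose to reach, as a shift and turn from the pose commanded when the call began, along the tool's axes at that moment; what a row does not reach only later rows make up. A row lasts 1/10 s, in which the tool goes at most 50 mm and 8.59 degrees, less where a joint would pass 70% of its speed; a pose out of reach is approached as far as the arm can. A call with a gripper value outside its range is refused whole. The fingers move at their own pace and stop on an object; "newtons" is the grip in N (left out, the last holds). Time passes only in rows, so rows that repeat a pose let the fingers close. It gives the time, the measured TCP pose, the force and the opening at its end, in the units of the state.
- readout.state(): the state, without advancing time (a new reading comes with each control period).
- imaging.capture(name): name is "scene" or "top" or "wrist"; returns a dict with "img" (480x640x3 uint8, red, green, blue), "mtx" (3x3 intrinsics, pixels), "origin" and "rotation" of the camera in the world; the wrist camera has in their place "hand_eye" (4x4, takes a point from camera to tool coordinates, whose origin is the TCP and whose axes are the flange's). Camera axes: x right, y up, looking along -z (the intrinsics and any distortion apply to the point x, -y, -z); pixel columns grow to the right and rows downward; lengths in m; the calibration is good to about 2 mm. A picture is of the moment at which its call begins: read the wrist's pose just before it. There is no depth.
- workorder.finish_job(): hands the job in, once; it reports no verdict.
The state is a dict: "time_s": time; "qpos": joint angles; "dq": joint speeds; "joint_efforts": joint torques, N m; "tool_pos": TCP position; "orientation": TCP orientation; "contact_force": force on the tool from outside, world axes, zero at the start; "torque": the same for the moment, N m; "grip_width": finger opening in m.
Only numpy, scipy, OpenCV 4.12 (cv2) and the standard library are available. Lean on these libraries where they do the work, as an engineer would, in place of code of your own. Each camera call takes 0.05 s, during which the arm holds its last target. There are 200 camera calls.

## Working session

There is one attempt and no reset: what is moved stays moved. The work goes in short steps, Python scripts to look and compute and a tool call to move; the robot and the scene stay as the last step left them, time stands still between calls to the robot, and variables do not carry over. Pictures are saved under pics/ and viewed, about 8 in all and at most 12, crops included, and the job is handed in when it is done.

Besides the shell and the picture viewer there is one more tool, called after "Emit:" as name(argument=value, ...), one argument or row to a line, values as JSON. step_arm: Moves the arm, as the interface text tells. Its arguments: {"type":"object","properties":{"grip":{"type":"array"},"translation":{"type":"array"},"yaw":{"type":"array"},"newtons":{"type":"number"}},"required":["grip","translation","yaw"]}

```bash
mkdir -p pics
cat > h.py <<'E'
import numpy as np, cv2
from station import readout, imaging, workorder, ctrl
from scipy.spatial.transform import Rotation as R
def save(c,n,box=None,s=1):
    im=c["img"]
    if box: im=im[box[1]:box[3],box[0]:box[2]]
    im=cv2.resize(im,None,fx=s,fy=s,interpolation=cv2.INTER_CUBIC)
    cv2.imwrite("pics/"+n,im[:,:,::-1])
def ray(c,uv,z):
    p=np.linalg.inv(c["mtx"])@[uv[0],uv[1],1]
    d=np.array(c["rotation"])@[p[0],-p[1],-p[2]]
    o=np.array(c["origin"])
    return o+d*(z-o[2])/d[2]
E
python3 - <<'E'
from h import *
print(readout.state())
for n in("top","scene"):
    c=imaging.capture(n); save(c,n+"0.png"); np.save(n+"0.npy",c,allow_pickle=True)
    print({k:v for k,v in c.items() if k!="img"})
E
```

```text
{'time_s': 0.0, 'qpos': array([-1.49677312e+00,  2.59318540e-01,  1.53606468e+00, -2.72634503e-05,
        1.34797413e+00, -2.02761217e-01]), 'dq': array([ 0.00084087, -0.00068376,  0.00099272, -0.00054846,  0.00127257,
        0.00124439]), 'joint_efforts': array([ 1.57234135e-04, -4.37312329e+01, -2.84003073e+01,  7.21069076e-02,
        4.14026587e-02, -1.57842846e-04]), 'tool_pos': array([ 0.15028842, -0.52851441,  0.21783824]), 'orientation': array([-3.10980890e+00, -4.33151699e-01, -1.36557599e-04]), 'contact_force': array([-0.07695781,  0.11181655, -0.23454491]), 'torque': array([-0.03308323,  0.02732208,  0.02804039]), 'grip_width': 0.09277877944531228}
{'mtx': array([[494.8964935 ,   0.        , 321.4607305 ],
       [  0.        , 494.8964935 , 236.54281678],
       [  0.        ,   0.        ,   1.        ]]), 'origin': array([ 0.39749294, -0.01235153,  1.27783103]), 'rotation': array([ 0.10780585, -0.08438866, -1.54459322])}
{'mtx': array([[482.84250935,   0.        , 323.78784931],
       [  0.        , 482.84250935, 233.55397399],
       [  0.        ,   0.        ,   1.        ]]), 'origin': array([1.3343107 , 0.192882  , 1.25204251]), 'rotation': array([0.43105349, 0.55374196, 1.72023943])}
```

View pics/top0.png

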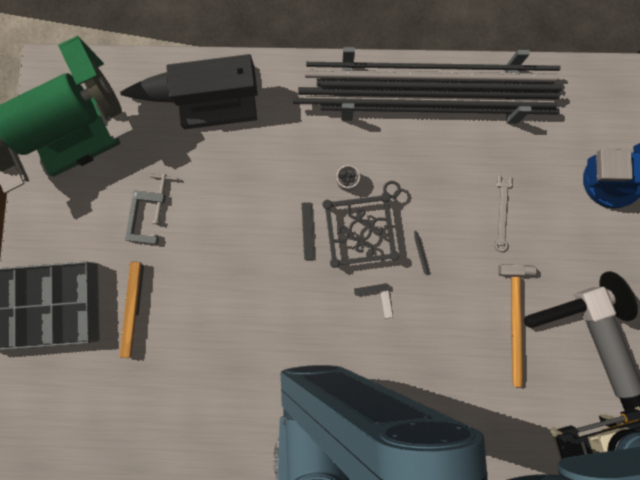

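View pics/scene0.png

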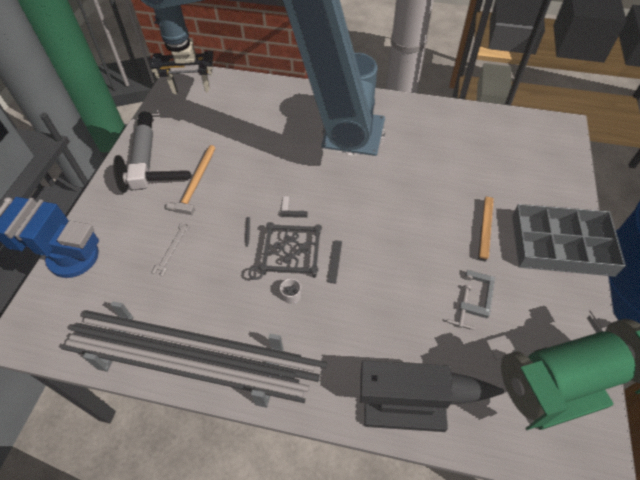

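```bash
sed -i 's/d=np.array(c\["rotation"\])@/d=R.from_rotvec(c["rotation"]).apply(/; s/-p\[2\]\]$/-p[2]])/' h.py
python3 - <<'E'
from h import *
a=np.load("top0.npy",allow_pickle=True).item();b=np.load("scene0.npy",allow_pickle=True).item()
x=cv2.resize(a["img"][180:280,310:435],None,fx=4.6,fy=4.6,interpolation=cv2.INTER_CUBIC)
cv2.imwrite("pics/crop.png",cv2.convertScaleAbs(x[:,:,::-1],alpha=1.6))
x=cv2.resize(b["img"][210:290,235:335],None,fx=6,fy=6,interpolation=cv2.INTER_CUBIC)
cv2.imwrite("pics/crop2.png",cv2.convertScaleAbs(x[:,:,::-1],alpha=1.6))
for uv in [(388,200),(404,262),(335,265),(328,205),(392,188)]: print(ray(a,uv,.048))
E
```

```text
[ 0.64577067 -0.15754599  0.048     ]
[ 0.49011229 -0.19851057  0.048     ]
[ 0.47855124 -0.02745726  0.048     ]
[ 0.6295825  -0.00654043  0.048     ]
[ 0.6768685 -0.1673854  0.048    ]
```

View pics/crop.png

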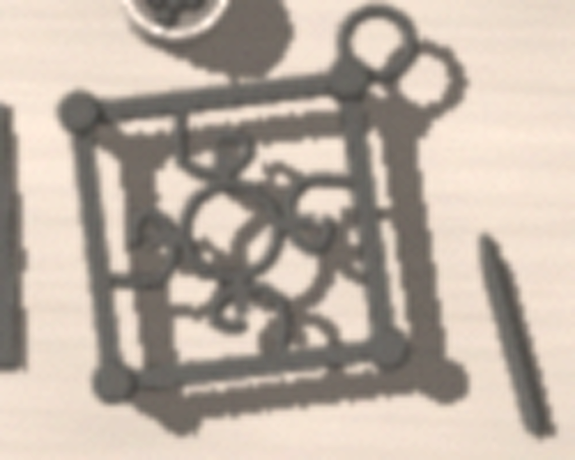

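View pics/crop2.png

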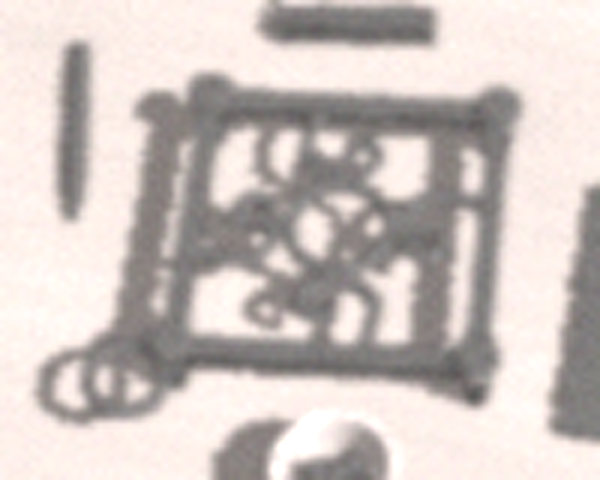

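Run:
```python
from h import *
a=np.load("top0.npy",allow_pickle=True).item();b=np.load("scene0.npy",allow_pickle=True).item()
A=np.array([(390,349),(80,112),(350,78),(115,381)])/4.6+[310,180]-.4
B=np.array([(209,92),(477,355),(168,345),(500,105)])/6+[235,210]-.4
M=np.array([(75,-75),(-75,75),(75,75),(-75,-75)])/1000
F={}
for n,c,U in(("top",a,A),("scene",b,B)):
    P=np.array([ray(c,u,.048) for u in U])[:,:2]; ctr=P.mean(0)
    z=((P-ctr)@[1,1j]); m=M@[1,1j]; th=np.angle((z*m.conj()).sum())
    f=m*np.exp(1j*th); f=np.c_[f.real,f.imag]+ctr
    print(n,ctr,np.degrees(th)); print(np.c_[P,f].round(4)); F[n]=f
f=(F["top"]+F["scene"])/2; np.save("heads.npy",f); print(f)
s=readout.state(); r=R.from_rotvec(s["orientation"]); print(r.as_matrix().round(4))
for q in f: print(r.inv().apply([*(q-s["tool_pos"][:2]),0]).round(4))
```

```text
top [ 0.56936115 -0.08911837] -81.5002210162642
[[ 0.5058 -0.1746  0.5063 -0.1744]
 [ 0.6322 -0.0039  0.6325 -0.0039]
 [ 0.6545 -0.1516  0.6546 -0.1522]
 [ 0.4849 -0.0263  0.4841 -0.026 ]]
scene [ 0.57291981 -0.08708353] -81.07002864437146
[[ 0.5097 -0.1727  0.5105 -0.1728]
 [ 0.6348 -0.0018  0.6354 -0.0014]
 [ 0.6605 -0.1499  0.6587 -0.1495]
 [ 0.4867 -0.0239  0.4872 -0.0246]]
[[ 0.50837063 -0.17359825]
 [ 0.63391032 -0.00260365]
 [ 0.65663778 -0.15087079]
 [ 0.48564318 -0.02533111]]
[[ 9.619e-01  2.733e-01 -1.000e-04]
 [ 2.733e-01 -9.619e-01  1.600e-03]
 [ 3.000e-04 -1.600e-03 -1.000e+00]]
[ 0.4415 -0.2436  0.0005]
[ 0.609  -0.3738  0.0008]
[ 0.5903 -0.225   0.0006]
[ 0.4601 -0.3924  0.0008]
```

Emit:
step_arm(
  grip=[0, 0, 0, 0, 0, 0, 0, 0, 0, 0, 0, 0, 0, 0, 0, 0, 0, 0],
  translation=[
    [1.7, -1, 0],
    [3.4, -1.9, 0],
    [5.1, -2.8, 0],
    [6.8, -3.7, 0],
    [8.5, -4.7, 0],
    [10.2, -5.6, 0],
    [11.9, -6.5, 0],
    [13.6, -7.5, 0],
    [15.3, -8.4, 0],
    [16.5, -9.1, 0],
    [17.2, -9.5, 0],
    [17.66, -9.74, 0],
    [17.66, -9.74, 0],
    [17.66, -9.74, 0.5],
    [17.66, -9.74, 1],
    [17.66, -9.74, 1],
    [17.66, -9.74, 1],
    [17.66, -9.74, 1],
  ],
  yaw=[0, 0, 0, 0, 0, 0, 0, 0, 0, 0, 0, 0, 0, 0, 0, 0, 0, 0],
)

```text
time_s: 1.9
tool_pos: [0.5083, -0.1748, 0.1938]
orientation: [3.112, 0.432, 0.0]
contact_force: [-0.4, 0.0, 0.4]
grip_width: 0.0007
```

```bash
cat >> h.py <<'E'
def wrist():
    s=readout.state(); c=imaging.capture("wrist"); T=np.array(c["hand_eye"]); r=R.from_rotvec(s["orientation"])
    c["origin"]=r.apply(T[:3,3])+s["tool_pos"]; c["rotation"]=(r*R.from_matrix(T[:3,:3])).as_rotvec()
    return s,c
def proj(c,P):
    p=R.from_rotvec(c["rotation"]).inv().apply(np.atleast_2d(P)-c["origin"]); q=(c["mtx"]@(p*[1,-1,-1]).T).T
    return q[:,:2]/q[:,2:]
E
python3 - <<'E'
from h import *
s,c=wrist(); np.save("w0.npy",c,allow_pickle=True); print(s["time_s"],s["tool_pos"],s["orientation"],s["contact_force"],s["grip_width"],ctrl.grasp_offset,c.keys())
f=np.load("heads.npy"); print(proj(c,np.c_[f,np.full(4,.048)]), proj(c,s["tool_pos"]))
cv2.imwrite("pics/w0.png",cv2.convertScaleAbs(c["img"][:,:,::-1],alpha=1.5))
E
```

```text
1.9 [ 0.50833466 -0.17478081  0.19380164] [3.11160021e+00 4.31836767e-01 2.45808739e-04] [-0.37206867  0.01222511  0.44998211] 0.0007103358771273374 0.0188 dict_keys(['img', 'mtx', 'hand_eye', 'origin', 'rotation'])
[[325.67682609 218.98365675]
 [119.10460175 -37.81810229]
 [354.15538663  -4.97941534]
 [121.96074433 194.47408557]] [[327.5066804  305.69159125]]
```

View pics/w0.png

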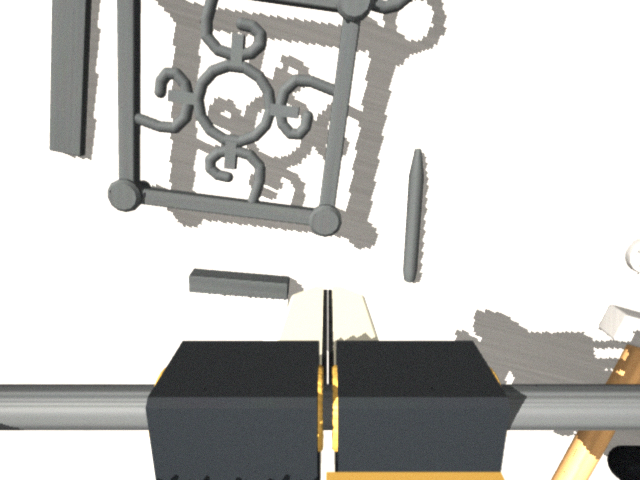

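Run:
```python
from h import *
c=np.load("w0.npy",allow_pickle=True).item(); f=np.load("heads.npy")
g=cv2.GaussianBlur(cv2.cvtColor(c["img"],cv2.COLOR_RGB2GRAY),(3,3),0)
ci=cv2.HoughCircles(cv2.convertScaleAbs(cv2.copyMakeBorder(g,40,0,0,0,cv2.BORDER_CONSTANT),alpha=2.5),cv2.HOUGH_GRADIENT,1,40,param1=80,param2=12,minRadius=13,maxRadius=20)[0]-[0,40,0]
pr=proj(c,np.c_[f,np.full(4,.048)])
for u in ci:
    if np.linalg.norm(pr-u[:2],axis=1).min()<25: print(u)
for u in [(325,219),(125,194),(355,3)]: print(ray(c,u,.048))
```

```text
[126.5        193.5         17.20000076]
[324.5        220.5         16.10000038]
[354.5          0.5         14.39999962]
[ 0.50822166 -0.17311744  0.048     ]
[ 0.48659817 -0.027417    0.048     ]
[ 0.65236476 -0.15273457  0.048     ]
```

Emit:
step_arm(
  grip=[0, 0, 0, 0, 0, 0, 0, 0],
  translation=[
    [0, 0, 1.2],
    [0, 0, 2.4],
    [0, 0, 3.6],
    [0, 0, 4.6],
    [0, 0, 5.2],
    [0, 0, 5.4],
    [0, 0, 5.4],
    [0, 0, 5.4],
  ],
  yaw=[0, 0, 0, 0, 0, 0, 0, 0],
)

```text
time_s: 2.75
tool_pos: [0.5092, -0.1746, 0.0597]
orientation: [3.11, 0.433, 0.002]
contact_force: [0.1, 0.1, -0.3]
grip_width: 0.0006
```

Run:
```python
from h import *
for i in range(3):
    s,c=wrist(); print(s["time_s"],s["tool_pos"],s["contact_force"])
print(proj(c,s["tool_pos"]),proj(c,[.508,-.1735,.048]))
cv2.imwrite("pics/w1.png",cv2.convertScaleAbs(c["img"][:,:,::-1],alpha=1.5))
```

```text
2.75 [ 0.50924282 -0.17463455  0.05967504] [ 0.13343478  0.12386543 -0.27594543]
2.8 [ 0.50933147 -0.17472073  0.05986893] [-0.01035285  0.13402515  0.40351316]
2.85 [ 0.50930681 -0.17467832  0.05986912] [-0.44907705 -0.06295203 -0.06178342]
[[327.50737044 305.69065874]] [[324.09491936 295.97439283]]
```

View pics/w1.png

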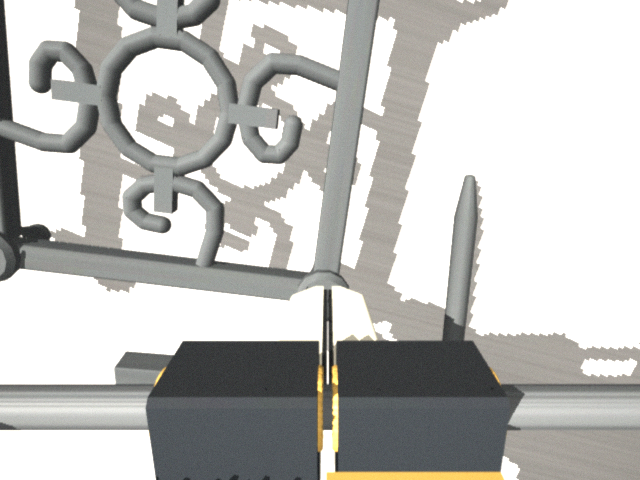

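Emit:
step_arm(
  grip=[0, 0, 0, 0, 0],
  translation=[
    [-0.04, -0.06, 0.2],
    [-0.04, -0.06, 0.32],
    [-0.04, -0.06, 0.4],
    [-0.04, -0.06, 0.42],
    [-0.04, -0.06, 0.42],
  ],
  yaw=[0, 0, 0, 0, 0],
)

```text
time_s: 3.4
tool_pos: [0.507, -0.173, 0.048]
orientation: [-3.111, -0.433, 0.0]
contact_force: [-0.2, -0.0, 0.9]
grip_width: 0.0003
```

Emit:
step_arm(
  grip=[0, 0, 0],
  translation=[
    [0, 0, 0.04],
    [0, 0, 0.04],
    [0, 0, 0.04],
  ],
  yaw=[0, 0, 0],
)

```text
time_s: 3.7
tool_pos: [0.5072, -0.1731, 0.0477]
orientation: [3.111, 0.434, 0.0]
contact_force: [-2.4, 1.5, 5.1]
grip_width: 0.0005
```

Emit:
step_arm(
  grip=[0, 0, 0, 0],
  translation=[
    [0, 0, -0.1],
    [0, 0, -0.8],
    [0, 0, -1.6],
    [0, 0, -1.6],
  ],
  yaw=[0, 0, 0, 0],
)

```text
time_s: 4.1
tool_pos: [0.5089, -0.174, 0.0895]
orientation: [3.108, 0.433, 0.006]
contact_force: [-0.2, 0.1, 0.7]
grip_width: 0.0004
```

Run:
```python
from h import *
s=readout.state(); r=R.from_rotvec(s["orientation"]);print(s["tool_pos"],s["contact_force"])
for q in [(.633,-.0035),(.655,-.1515),(.486,-.0265)]: print((r.inv().apply([*(q-s["tool_pos"][:2]),0])/.025).round(3))
b=imaging.capture("top")["img"]
```

```text
[ 0.50892327 -0.17401695  0.0894543 ] [-0.17294908  0.14879615  0.69808464]
[ 6.638e+00 -5.205e+00  5.000e-03]
[5.867 0.73  0.024]
[ 0.731 -5.927 -0.019]
```

Emit:
step_arm(
  grip=[0, 0, 0, 0, 0, 0, 0, 0, 0, 0],
  translation=[
    [1.3, -1.0, 0],
    [2.7, -2.1, 0],
    [4, -3.1, 0],
    [5.4, -4.2, 0],
    [6.3, -4.9, 0],
    [6.64, -5.2, 0],
    [6.64, -5.2, 0.5],
    [6.64, -5.2, 1],
    [6.64, -5.2, 1.2],
    [6.64, -5.2, 1.2],
  ],
  yaw=[0, 0, 0, 0, 0, 0, 0, 0, 0, 0],
)

```text
time_s: 5.15
tool_pos: [0.6294, -0.0037, 0.0553]
orientation: [-3.111, -0.431, 0.006]
contact_force: [-0.4, -0.6, -0.7]
grip_width: 0.0004
```

Run:
```python
from h import *
s,c=wrist(); print(s["time_s"],s["tool_pos"],s["contact_force"])
print(proj(c,[.633,-.0035,.048]))
a=cv2.convertScaleAbs(c["img"][:,:,::-1],alpha=1.8)
t=cv2.convertScaleAbs(imaging.capture("top")["img"][:,:,::-1],alpha=1.5)[180:280,310:435]
cv2.imwrite("pics/w2.png",np.hstack([a[100:400,180:480],cv2.resize(t,(375,300))]))
```

```text
5.15 [ 0.62943609 -0.00371318  0.05526632] [-0.39772916 -0.56017611 -0.6572842 ]
[[329.2642872  290.97660604]]
```

View pics/w2.png

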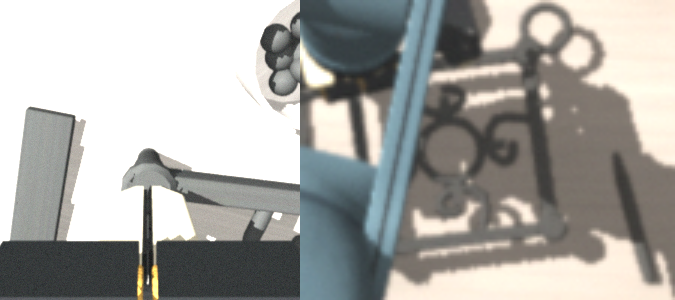

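Emit:
step_arm(
  grip=[0, 0, 0],
  translation=[
    [0.1, -0.02, 0],
    [0.1, -0.02, 0.16],
    [0.1, -0.02, 0.16],
  ],
  yaw=[0, 0, 0],
)

```text
time_s: 5.55
tool_pos: [0.6335, -0.0015, 0.053]
orientation: [-3.112, -0.433, 0.0]
contact_force: [-0.6, -1.1, -0.8]
grip_width: 0.0006
```

Emit:
step_arm(
  grip=[0, 0, 0],
  translation=[
    [0, 0.05, 0.06],
    [0, 0.05, 0.12],
    [0, 0.05, 0.12],
  ],
  yaw=[0, 0, 0],
)

```text
time_s: 5.85
tool_pos: [0.6337, -0.0026, 0.0499]
orientation: [-3.111, -0.433, 0.001]
contact_force: [-0.3, -0.2, 0.2]
grip_width: 0.0004
```

Emit:
step_arm(
  grip=[0, 0, 0],
  translation=[
    [0, 0, 0.04],
    [0, 0, 0.04],
    [0, 0, 0.04],
  ],
  yaw=[0, 0, 0],
)

```text
time_s: 6.15
tool_pos: [0.6338, -0.0026, 0.0492]
orientation: [-3.112, -0.433, 0.0]
contact_force: [-0.2, -0.7, -0.1]
grip_width: 0.0004
```

Emit:
step_arm(
  grip=[0, 0, 0],
  translation=[
    [0, 0, 0.05],
    [0, 0, 0.05],
    [0, 0, 0.05],
  ],
  yaw=[0, 0, 0],
)

```text
time_s: 6.45
tool_pos: [0.6339, -0.0026, 0.0479]
orientation: [3.112, 0.433, 0.0]
contact_force: [0.1, 0.0, -0.0]
grip_width: 0.0005
```

Emit:
step_arm(
  grip=[0, 0, 0],
  translation=[
    [0, 0, 0.03],
    [0, 0, 0.03],
    [0, 0, 0.03],
  ],
  yaw=[0, 0, 0],
)

```text
time_s: 6.75
tool_pos: [0.634, -0.0026, 0.0478]
orientation: [3.111, 0.433, 0.001]
contact_force: [-2.5, 0.4, 4.8]
grip_width: 0.0004
```

Emit:
step_arm(
  grip=[0, 0, 0, 0, 0, 0, 0, 0, 0, 0, 0, 0, 0],
  translation=[
    [0, 0, -0.1],
    [0, 0, -0.8],
    [0, 0, -1.4],
    [-0.2, 1.5, -1.4],
    [-0.4, 3, -1.4],
    [-0.6, 4.5, -1.4],
    [-0.75, 5.5, -1.4],
    [-0.82, 5.95, -1.4],
    [-0.82, 5.95, -1.4],
    [-0.82, 5.95, -0.8],
    [-0.82, 5.95, -0.35],
    [-0.82, 5.95, -0.25],
    [-0.82, 5.95, -0.25],
  ],
  yaw=[0, 0, 0, 0, 0, 0, 0, 0, 0, 0, 0, 0, 0],
)

```text
time_s: 8.05
tool_pos: [0.654, -0.1498, 0.0519]
orientation: [-3.11, -0.435, 0.004]
contact_force: [-0.3, 0.5, -0.8]
grip_width: 0.0005
```

Run:
```python
from h import *
imaging.capture("scene"); s,c=wrist(); print(s["time_s"],s["tool_pos"],s["contact_force"])
print(proj(c,[.655,-.1515,.048]),proj(c,[.655,-.1515,.048])-[180,100])
a=cv2.convertScaleAbs(c["img"][:,:,::-1],alpha=1.8)
cv2.imwrite("pics/w3.png",a[100:400,180:480])
```

```text
8.1 [ 0.65453772 -0.15028263  0.05280452] [-0.22917377 -0.33214991 -0.30785206]
[[330.50862925 300.54913298]] [[150.50862925 200.54913298]]
```

View pics/w3.png

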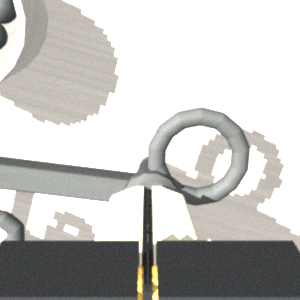

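Emit:
step_arm(
  grip=[0, 0, 0],
  translation=[
    [0, 0.04, 0.06],
    [0, 0.04, 0.14],
    [0, 0.04, 0.14],
  ],
  yaw=[0, 0, 0],
)

```text
time_s: 8.45
tool_pos: [0.655, -0.1523, 0.0498]
orientation: [-3.112, -0.433, 0.0]
contact_force: [-0.1, -0.3, 0.8]
grip_width: 0.0006
```

Emit:
step_arm(
  grip=[0, 0, 0],
  translation=[
    [0, 0, 0.04],
    [0, 0, 0.04],
    [0, 0, 0.04],
  ],
  yaw=[0, 0, 0],
)

```text
time_s: 8.75
tool_pos: [0.6551, -0.1523, 0.0489]
orientation: [3.112, 0.433, 0.0]
contact_force: [-0.3, -0.0, 0.9]
grip_width: 0.0006
```

Emit:
step_arm(
  grip=[0, 0, 0],
  translation=[
    [0, 0, 0.03],
    [0, 0, 0.03],
    [0, 0, 0.03],
  ],
  yaw=[0, 0, 0],
)

```text
time_s: 9.05
tool_pos: [0.6551, -0.1523, 0.0482]
orientation: [3.112, 0.433, 0.0]
contact_force: [-0.1, 0.3, 0.1]
grip_width: 0.0003
```

Emit:
step_arm(
  grip=[0, 0, 0],
  translation=[
    [0, 0, 0.03],
    [0, 0, 0.03],
    [0, 0, 0.03],
  ],
  yaw=[0, 0, 0],
)

```text
time_s: 9.35
tool_pos: [0.6552, -0.1524, 0.0479]
orientation: [3.111, 0.433, 0.001]
contact_force: [-0.9, 0.7, 3.7]
grip_width: 0.0009
```

Emit:
step_arm(
  grip=[0, 0, 0, 0, 0, 0, 0, 0, 0, 0, 0, 0, 0, 0],
  translation=[
    [0, 0, -0.1],
    [0, 0, -0.8],
    [0, 0, -1.4],
    [-1, -1.3, -1.4],
    [-2, -2.6, -1.4],
    [-3, -3.9, -1.4],
    [-4, -5.2, -1.4],
    [-4.8, -6.3, -1.4],
    [-5.13, -6.7, -1.4],
    [-5.13, -6.7, -1.4],
    [-5.13, -6.7, -0.8],
    [-5.13, -6.7, -0.4],
    [-5.13, -6.7, -0.25],
    [-5.13, -6.7, -0.25],
  ],
  yaw=[0, 0, 0, 0, 0, 0, 0, 0, 0, 0, 0, 0, 0, 0],
)

```text
time_s: 10.75
tool_pos: [0.4862, -0.0267, 0.0529]
orientation: [-3.111, -0.432, 0.002]
contact_force: [-0.0, -0.1, -0.3]
grip_width: 0.0005
```

Run:
```python
from h import *
imaging.capture("scene"); s,c=wrist(); print(s["time_s"],s["tool_pos"],s["contact_force"])
print(proj(c,[.486,-.0265,.048])-[180,100])
a=cv2.convertScaleAbs(c["img"][:,:,::-1],alpha=1.8); np.save("w4.npy",c,allow_pickle=True)
cv2.imwrite("pics/w4.png",np.hstack([a[100:400,180:480],cv2.resize(a,(400,300))]))
```

```text
10.8 [ 0.48634467 -0.02666565  0.0533308 ] [ 0.35651769 -0.29729289  0.19901178]
[[146.90777683 200.87037166]]
```

View pics/w4.png

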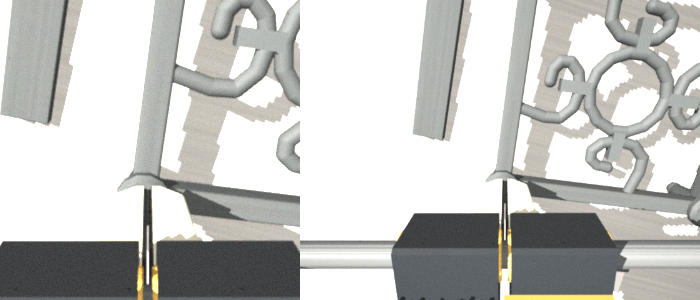

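Emit:
step_arm(
  grip=[0, 0, 0],
  translation=[
    [0, 0, 0.1],
    [0, 0, 0.17],
    [0, 0, 0.17],
  ],
  yaw=[0, 0, 0],
)

```text
time_s: 11.15
tool_pos: [0.4858, -0.0262, 0.0493]
orientation: [-3.111, -0.433, 0.0]
contact_force: [-0.1, -0.2, 0.2]
grip_width: 0.0
```

Emit:
step_arm(
  grip=[0, 0, 0, 0, 0],
  translation=[
    [-0.01, -0.015, 0.04],
    [-0.025, -0.03, 0.09],
    [-0.04, -0.05, 0.14],
    [-0.05, -0.06, 0.17],
    [-0.05, -0.06, 0.17],
  ],
  yaw=[0, 0, 0, 0, 0],
)

```text
time_s: 11.65
tool_pos: [0.4843, -0.025, 0.0451]
orientation: [-3.112, -0.434, -0.0]
contact_force: [0.0, 0.5, 0.4]
grip_width: 0.0005
```

Emit:
step_arm(
  grip=[0, 0, 0],
  translation=[
    [-0.005, -0.01, 0.04],
    [-0.01, -0.015, 0.07],
    [-0.01, -0.015, 0.07],
  ],
  yaw=[0, 0, 0],
)

```text
time_s: 11.95
tool_pos: [0.4838, -0.0246, 0.0433]
orientation: [-3.111, -0.433, 0.0]
contact_force: [-0.3, 1.1, 1.6]
grip_width: 0.0005
```

Emit:
step_arm(
  grip=[0, 0, 0],
  translation=[
    [0, 0, 0.03],
    [0, 0, 0.03],
    [0, 0, 0.03],
  ],
  yaw=[0, 0, 0],
)

```text
time_s: 12.25
tool_pos: [0.4838, -0.0246, 0.043]
orientation: [-3.111, -0.433, 0.0]
contact_force: [-2.3, 1.3, 5.9]
grip_width: 0.0002
```

Run:
```python
from h import *
for i in range(6):
    s,c=wrist(); print(s["time_s"],s["tool_pos"].round(4),s["contact_force"].round(2))
w=np.load("w4.npy",allow_pickle=True).item()
t=imaging.capture("scene"); b=np.load("scene0.npy",allow_pickle=True).item()
f=lambda im:cv2.convertScaleAbs(cv2.resize(im[205:305,230:345],(400,348),interpolation=cv2.INTER_CUBIC)[:,:,::-1],alpha=1.6)
cv2.imwrite("pics/end.png",np.hstack([f(b["img"]),f(t["img"])]))
```

```text
12.25 [ 0.4838 -0.0246  0.043 ] [-2.28  1.31  5.88]
12.3 [ 0.4838 -0.0246  0.043 ] [-2.35  1.94  6.83]
12.35 [ 0.4838 -0.0246  0.043 ] [-2.36  1.91  6.8 ]
12.4 [ 0.4838 -0.0246  0.043 ] [-1.23  1.47  6.99]
12.45 [ 0.4838 -0.0246  0.043 ] [-1.75  1.6   6.33]
12.5 [ 0.4838 -0.0246  0.043 ] [-1.88  2.37  5.54]
```

View pics/end.png

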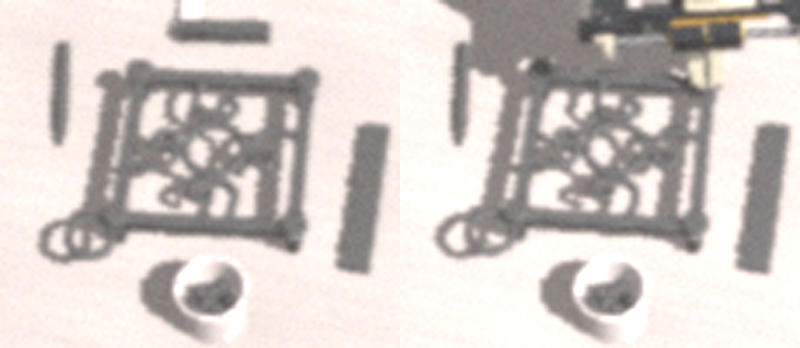

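The before/after pair shows the trivet, tin, bar and punch in the same places. The ring's shadow has moved about 4 px out, which fits the ring corner being up. The fingertips sit on the across head, at about (705,75) in the right half. The force holds steady at about 6 N and the tip reads 43 mm.

```bash
python3 -c "
from station import workorder; print(workorder.finish_job())"
```

```text
the job is handed in; nothing more can be done
None
```

I pressed the four rivet heads in the order asked with shut fingertips, and handed the job in at about 12.5 s while still holding down the corner across from the ring.

| Head | Push at end of press | Tip height | Result |
|---|---|---|---|
| Clockwise of the ring | 5.1 N | about 48 mm | did not give |
| Diagonally across from that (anticlockwise of the ring) | 4.8 N | about 48 mm | did not give |
| Ring's own corner | 3.7 N | about 48 mm | did not give |
| Across from the ring | about 6 N, held | 43.0 mm | rocked down about 5 mm and stopped |

**Final checks:** The tip held at 43.0 mm with about 5.5–7 N over six readings. The before/after scene view showed no visible slide of the trivet, and the tin, bar and punch were where they started. The ring's shadow had moved outward, which fits its foot being up.

**Less certain:** A sideways force of about 1–3 N came with each firm press. The gap under the ring's foot was not measured directly; I inferred it from the tip height and the shadow. The top and scene cameras disagreed by about 4 mm on where the trivet lies. I aimed between them and checked each head with the wrist camera before pressing.

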